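# Hold the assembly square in the cupboard's glued corner

## Task

The small white wall cupboard lies on its back on the lab table, and the inside corner between its bottom board (at the end away from the robot) and the side panel without hinges has just been glued. Swing the door open by its handle until it rests all the way back, then take the triangular aluminium assembly square and press its right-angled corner into that glued corner until it sits flush against both boards, with its whole thickness inside the cupboard's front edges but held level and clear of the back panel. Finish while still gripping the square and pressing it against both boards, without letting go; leave the microscope, tub and cup where they are.

Things in the scene. Friction and masses are not known exactly. Their poses are not given: they have to be found in the camera images.
- cupboard: white wall cupboard lying on its back, heavy, does not move: 320 (x) x 240 (y) x 110 mm (z), 16 mm board, 104 mm deep inside. Origin under its centre; x along its height towards its bottom board (away from the robot), y towards the side panel without hinges, z up. A shelf set back 59 mm from the front edges crosses it 198 to 214 mm from the bottom board
- corner (a point): the glued inside corner, at the height of the front edges (110 mm above the table), axes as cupboard. The bottom board's inner face is the plane x = 0 here (it runs 208 mm to -y), the side panel's inner face the plane y = 0 (it runs 288 mm to -x)
- side_panel: the side panel without hinges, 320 x 16 x 104 mm, white board; origin at its centre, axes as cupboard
- bottom_board: the cupboard's bottom board, 16 x 208 x 104 mm, white board, at the end away from the robot; origin at its centre, axes as cupboard
- door (a joint): door angle in rad: 0 shut (lying flat on the front edges), grows as its free edge lifts, stops at 1.92 (resting all the way back). White board 317 x 236 x 16 mm, 0.6 kg, free-swinging hinges: let go, it falls shut below about 1.55 and falls open to its stop beyond about 1.7
- hinge (a point): middle of the door's hinge line, along the outer front edge of the hinge side (120 mm to -y of the cupboard's centre), 110 mm above the table; axes turn with the door: x along the hinge line, y across the door to its free edge, z out of its outer face (up when shut)
- handle: steel bar handle on the door's outer face: round bar 12 mm thick, 160 mm long along x, on two 10 mm posts 64 mm either side of its middle. Origin at the middle of the bar, 205 mm to y and 53 mm to z of hinge, 35 mm off the door's face; shut, 163 mm above the table. Axes as hinge
- square_grip (a point): middle of the diagonal brace of the assembly square, half-way up (11 mm). The square: bare aluminium right-angled triangular frame lying flat, 22 mm thick, legs 150 x 22 mm, brace 18 mm wide, 0.24 to 0.39 kg. x and y run along the legs towards the right-angled corner, z up. The brace runs along (1,-1,0): pinch it along (1,1,0); 65 mm free inside
- square_corner (a point): the square's outer right-angled corner, half-way up: 75 mm to x and 75 mm to y of square_grip, same axes. The outer faces of the legs are the planes x = 0 and y = 0 of this frame (the tip itself is relieved 20 mm)
- square: the whole assembly square (the frame described at square_grip); origin under the middle of the brace
- microscope: beige and black school microscope, 185 x 130 x 330 mm, standing on the table beyond the square; origin at the centre of its foot; leave alone
- tub: open plastic tub with glass slides, 150 x 100 x 45 mm; origin at the centre of its underside; leave alone
- cup: paper cup, 76 mm across, 95 mm high; origin at the centre of its underside; leave alone
- leg_end_x (a point): free end of the square's leg that lies along its x, on the leg's outer face, half-way up: 150 mm to -x of square_corner, same axes
- leg_end_y (a point): free end of the square's leg that lies along its y, on the leg's outer face, half-way up: 150 mm to -y of square_corner, same axes
Things that resemble listed ones, but are neither listed nor needed, are in the scene too. Of the things shaped like the square, the aluminium one is meant.

How it is judged:
By the outcome, as a careful person would: the job done as asked, in the order asked, and still so for the second after the job is handed in, while the arm keeps its last pose, push and grip.
It also fails if it takes over 72 s, if anything falls off the work surface, if the arm or the gripper's body presses on something with over 40 N, if the wrist force passes 120 N, or if a joint passes its speed limit or range.

## Robot

A 6-joint arm with a two-finger parallel gripper is mounted at the origin on the work surface. World frame = base frame: x ahead of the robot, y to its left, z up, the work surface at z = 0. Lengths are in m, angles in degrees, forces in N, time in s.
With the tool pointing down it reaches from about 0.375 to 0.9 m from the base axis. Payload 3.1 kg.
Tool frame: the origin (TCP) lies on the centre line of the jaws, within the pads' length; the fingertips stand 14 mm ahead of it and the grasp point (between the pads) lies 5 mm behind it (bot.tips_ahead is the distance from the TCP to the fingertips, in m); z points along the fingers, y is the line along which they close (so a half turn about z gives the same grasp; the last joint's range is limited). The gripper opens to 87 mm and grips with 3 to 60 N. Pads are 19 mm wide; open, the fingers measure 117 mm over their backs; the gripper's body (75 mm by 190 mm) begins 51 mm behind the grasp point.
Start: joints at [-10.227, 30.224, 82.088, -0, 67.689, -10.227], TCP at [0.625, 0, 0.197] pointing down, gripper open.
Joint ranges: [-176.69, 176.69], [-43.24, 126.21], [12.49, 139.97], [-82, 262], [0, 151.66], [-163.58, 163.58]. Speed limits (degrees/s): [159.86, 159.86, 180, 180, 180, 180].

## Interface

Orientations are given as a 3x3 rotation matrix whose columns are the frame's x, y, z axes.
In Python, from rig import bot gives the robot as it stands.
- The arm moves only by the tool play_rows, never from a script. Its argument "moves" is a list that holds one entry, the list of rows, each a list of 6 numbers: the shift along the tool's x, y, z in mm, then the turn, a rotation vector about the tool's x, y, z in rad. A call has 1 to 5 rows; each row shifts and turns the commanded pose from where the row before left it, along the tool's axes as they then stand; what a row does not reach is not made up. A row lasts 1/10 s, in which the tool goes at most 50 mm and 8.59 degrees, less where a joint would pass 70% of its speed; a pose out of reach is approached as far as the arm can. A call with a gripper value outside its range is refused whole. "fingers" is the opening, from -1 (shut) to 1 (fully open), set as the call begins (left out, the last holds). The fingers move at their own pace and stop on an object; the grip force is fixed at half the most. Time passes only in rows, so rows that do not move let the fingers close. It gives the time, the measured TCP pose, the force, the opening and the grip force at its end, in the units of the state.
- bot.read_state(): the state, without advancing time (a new reading comes with each control period).
- bot.capture(name): name is "scene" or "side" or "wrist"; returns a dict with "image" (480x640x3 uint8, blue, green, red), "fx", "fy", "cx", "cy" (pixels), "R" (3x3) and "t" (3): a world point X has camera coordinates R X + t. Camera axes: x right, y down, z forward; pixel columns grow to the right and rows downward; lengths in m; the calibration is good to about 2 mm. A picture is of the moment at which its call begins. There is no depth.
- bot.hand_in(): hands the job in; it is judged then, once.
Trained networks look in a picture, given as the dict that the camera call returned (one of the last four; its "shot" number tells which), for a name from the list of things; names that differ only in an ending like _2 or _b are one class to them, and where a whole thing is asked for, a point or a joint stands for the part that bears it (a point fixed in the world has none). Each returns a list of dicts, best first, with "confidence" (0 to 1); they miss things now and then, are a little off and sometimes report something else, mostly with a low value. They report only what shows in the picture. A call takes as long as a camera call. They do not tell look-alikes from the thing itself.
- bot.search_frame(picture, query): "centre" ([column, row] in pixels, amid what is visible of it).
- bot.silhouettes(picture, query): "pixels" (480x640 bool, what is visible of it) and "centre" ([column, row] in pixels, amid what is visible of it).
- bot.pinpoint(picture, query): "centre" ([column, row] in pixels: a listed point, or the origin of a listed thing).
The state is a dict: "time_s": time; "joint_positions": joint angles; "qvel": joint speeds; "tau": joint torques, N m; "position": TCP position; "tcp_rot": TCP orientation; "force": force on the tool from outside, world axes, zero at the start; "moment": the same for the moment, N m; "opening": opening from 0.0 (shut) to 1.0 (fully open); "grasp_force": force on a finger pad.
Only numpy, scipy, OpenCV 4.12 (cv2) and the standard library are available. Lean on these libraries where they do the work, as an engineer would, in place of code of your own. Each camera call takes 0.05 s, during which the arm holds its last target. There are 200 camera calls.

## Working session

There is one attempt and no reset: what is moved stays moved. The work goes in short steps, Python scripts to look and compute and a tool call to move; the robot and the scene stay as the last step left them, time stands still between calls to the robot, and variables do not carry over. Pictures are saved under pics/ and viewed, at most 11 in all, crops included, and the job is handed in when it is done.

Besides the shell and the picture viewer there is one more tool, called after "Call:" as name(argument=value, ...) on one line, values as JSON. play_rows: Moves the arm, as the interface text tells. Its arguments: {"type":"object","properties":{"moves":{"type":"array","items":{"type":"array","items":{"type":"array","items":{"type":"number"}}}},"fingers":{"type":"number"}},"required":["moves"]}

```bash
mkdir -p pics; cat > h.py <<'E'
import numpy as np, cv2, json
from rig import bot
def ray(p,uv):
    d=np.array([(uv[0]-p['cx'])/p['fx'],(uv[1]-p['cy'])/p['fy'],1.])
    R=np.array(p['R']);t=np.array(p['t']);return -R.T@t, R.T@d
def atz(p,uv,z):
    c,d=ray(p,uv);return c+d*(z-c[2])/d[2]
def tri(obs):
    A=np.zeros((3,3));b=np.zeros(3)
    for p,uv in obs:
        c,d=ray(p,uv);d=d/np.linalg.norm(d);M=np.eye(3)-np.outer(d,d);A+=M;b+=M@c
    return np.linalg.solve(A,b)
def proj(p,X):
    c=np.array(p['R'])@X+np.array(p['t']);return [p['fx']*c[0]/c[2]+p['cx'],p['fy']*c[1]/c[2]+p['cy']]
E
python3 - <<'E'
from h import *
np.set_printoptions(precision=3,suppress=True)
zs=dict(corner=.11,hinge=.11,handle=.163,square_grip=.011,square_corner=.011,leg_end_x=.011,leg_end_y=.011,microscope=0,tub=0,cup=0,cupboard=0)
ims=[]
for n in ["scene","side"]:
    p=bot.capture(n); ims.append(p['image']); cv2.imwrite(f'pics/{n}0.png',p['image'])
    print(n,'cam',ray(p,(320,240))[0])
    for q,z in zs.items():
        for r in bot.pinpoint(p,q)[:3]: print(q,round(r['confidence'],2),np.array(r['centre']),atz(p,r['centre'],z))
s=bot.read_state();print(s['position'],s['tcp_rot'],s['opening'],s['time_s'])
E
```

```text
scene cam [1.066 0.27  1.206]
corner 0.6 [290.4 302.2] [ 0.671 -0.005  0.11 ]
hinge 0.68 [242.5 237.4] [ 0.549 -0.229  0.11 ]
handle 0.59 [306.9 247.9] [ 0.526 -0.026  0.163]
square_grip 0.98 [394.6 279.6] [0.432 0.221 0.011]
square_grip 0.72 [436.6 236.9] [0.229 0.289 0.011]
square_grip 0.53 [290.5 303.2] [ 0.638 -0.028  0.011]
square_corner 0.64 [439.2 215. ] [0.143 0.27  0.011]
square_corner 0.57 [410.3 306.1] [0.493 0.293 0.011]
leg_end_x 0.86 [361.5 289.7] [0.507 0.144 0.011]
leg_end_x 0.77 [424.7 264.1] [0.341 0.287 0.011]
leg_end_x 0.76 [407.7 229.9] [0.244 0.196 0.011]
leg_end_y 0.86 [361.5 289.7] [0.507 0.144 0.011]
leg_end_y 0.77 [424.7 264.1] [0.341 0.287 0.011]
leg_end_y 0.76 [407.7 229.9] [0.244 0.196 0.011]
microscope 0.81 [445. 367.] [0.617 0.44  0.   ]
tub 0.64 [179.9 243. ] [ 0.604 -0.452  0.   ]
tub 0.51 [397.1 275.4] [0.409 0.223 0.   ]
cup 0.74 [345.3 364.6] [0.731 0.191 0.   ]
cup 0.48 [285.6 268.7] [ 0.538 -0.098  0.   ]
cupboard 0.63 [283.7 267.3] [ 0.536 -0.106  0.   ]
side cam [-0.102 -1.116  0.825]
hinge 0.88 [393.9 271.3] [ 0.542 -0.226  0.11 ]
handle 0.62 
[... 267 characters left out ...]
 243.2] [0.498 0.147 0.011]
square_corner 0.62 [167.6 258.5] [0.126 0.27  0.011]
leg_end_x 0.9 [240.7 234.6] [0.352 0.293 0.011]
leg_end_x 0.67 [177.6 232.8] [0.191 0.402 0.011]
leg_end_x 0.65 [219.8 263.9] [0.243 0.168 0.011]
leg_end_y 0.9 [240.7 234.6] [0.352 0.293 0.011]
leg_end_y 0.67 [177.6 232.8] [0.191 0.402 0.011]
leg_end_y 0.65 [219.8 263.9] [0.243 0.168 0.011]
microscope 0.95 [300.4 198.6] [ 0.624  0.443 -0.   ]
tub 0.81 [478.  361.3] [ 0.596 -0.469  0.   ]
cup 0.8 [364.9 221.5] [0.724 0.191 0.   ]
cupboard 0.76 [365.8 285.2] [ 0.541 -0.107  0.   ]
cupboard 0.2 [310.1 243.8] [0.514 0.156 0.   ]
[0.625 0.    0.197] [[-0.  1.  0.]
 [ 1.  0. -0.]
 [-0.  0. -1.]] 1.0022676629912273 1.2
```

View pics/scene0.png

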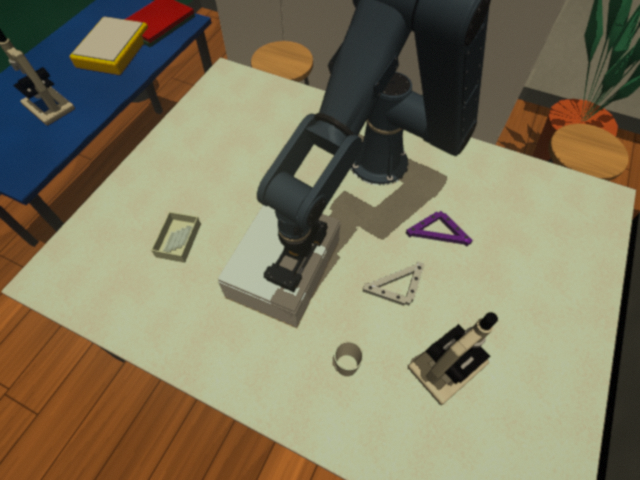

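View pics/side0.png

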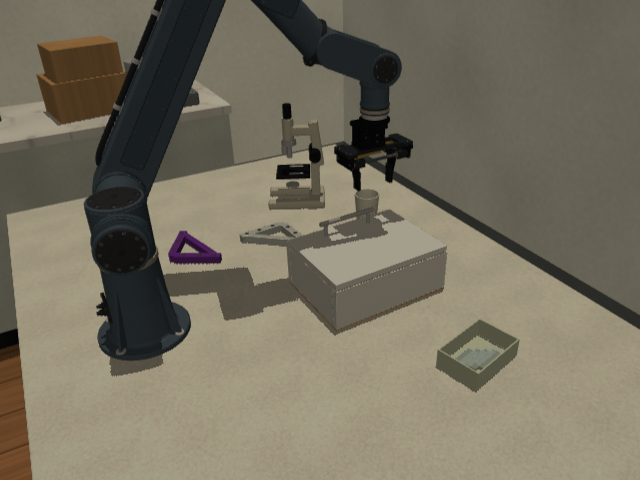

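The scene shows the aluminium square at scene (395,283) and side (270,235). The purple look-alike is at scene (440,230), and the cupboard with its door shut is at scene (280,265). The square's yaw already nearly matches the cupboard's.

```bash
ls; python3 -c "
from rig import bot
print([a for a in dir(bot) if a[0]!='_'])"
```

```text
h.py
pics
['PlanningError', 'capture', 'hand_in', 'pinpoint', 'read_state', 'search_frame', 'silhouettes', 'tips_ahead']
```

Call:
play_rows(moves=[[[0,-20,-15,0,0,0.14],[-5,-15,-15,0,0,0.14],[-12,-15,-12,0,0,0.14],[-18,-10,-10,0,0,0.14],[-15,0,0,0,0,0.14]]])

```text
time_s: 1.7
position: [0.5468, -0.0354, 0.2511]
tcp_rot: [[0.648, 0.762, 0.002], [0.762, -0.648, -0.001], [0.001, 0.002, -1.0]]
force: [0.5, -0.2, 0.2]
opening: 1.0
grasp_force: 0.0
```

Call:
play_rows(moves=[[[0,0,0,0,0,0.14],[0,0,0,0,0,0.14],[0,0,0,0,0,0.14],[0,0,0,0,0,0.14],[0,0,0,0,0,0.14]]])

```text
time_s: 2.2
position: [0.5472, -0.0353, 0.2494]
tcp_rot: [[0.986, 0.164, 0.0], [0.164, -0.986, 0.0], [0.0, 0.0, -1.0]]
force: [-0.4, 0.1, 0.8]
opening: 1.002
grasp_force: 0.0
```

```bash
python3 - <<'E'
from h import *
np.set_printoptions(precision=3,suppress=True)
ims={n:bot.capture(n) for n in ["scene","side","wrist"]}
for q in ["handle","hinge","corner","cupboard"]:
    obs=[]
    for n,p in ims.items():
        z=dict(handle=.163,cupboard=0).get(q,.11)
        r=bot.pinpoint(p,q)[:1]
        if r: r=r[0]; obs.append((p,r['centre'])); print(q,n,round(r['confidence'],2),np.array(r['centre']),atz(p,r['centre'],z))
    if len(obs)>1: print('   tri',tri(obs))
cv2.imwrite('pics/w1.png',ims['wrist']['image'])
s=bot.read_state();print(s['position'],s['tcp_rot'],s['joint_positions'],s['time_s'])
E
```

```text
handle scene 0.46 [307.2 248.3] [ 0.527 -0.024  0.163]
handle side 0.54 [345.3 216.5] [ 0.533 -0.019  0.163]
handle wrist 0.61 [290.4 246.6] [ 0.534 -0.018  0.163]
   tri [ 0.532 -0.021  0.166]
hinge scene 0.85 [242.8 239.7] [ 0.555 -0.224  0.11 ]
hinge side 0.88 [390.7 268.9] [ 0.541 -0.214  0.11 ]
hinge wrist 0.64 [503.1 253. ] [ 0.545 -0.223  0.11 ]
   tri [ 0.547 -0.221  0.11 ]
corner scene 0.95 [288.7 304. ] [ 0.678 -0.006  0.11 ]
corner side 0.66 [387.4 219.9] [ 0.671 -0.007  0.11 ]
corner wrist 0.89 [293.1  59.9] [0.679 0.005 0.11 ]
   tri [ 0.677 -0.001  0.108]
cupboard scene 0.65 [285.6 268.9] [ 0.538 -0.098  0.   ]
cupboard side 0.65 [366.1 284.6] [ 0.544 -0.105  0.   ]
cupboard wrist 0.73 [368.8 212.2] [ 0.54  -0.106  0.   ]
   tri [ 0.541 -0.103  0.   ]
[ 0.547 -0.035  0.249] [[ 0.985  0.17  -0.   ]
 [ 0.17  -0.985 -0.   ]
 [-0.     0.    -1.   ]] [-15.367  20.896  89.512  -0.002  69.593  64.836] 2.95
```

View pics/w1.png

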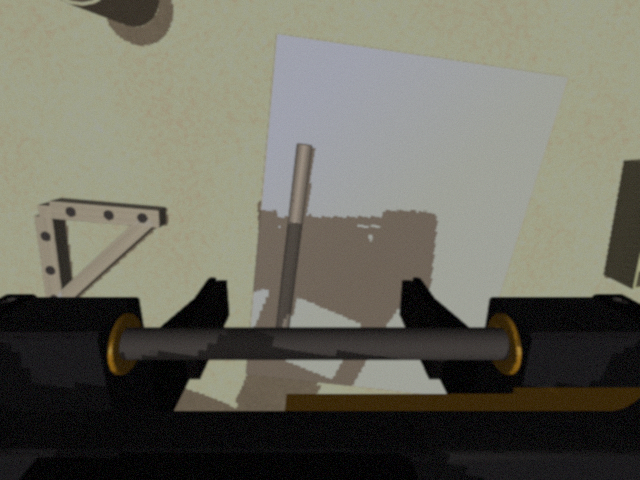

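The wrist view shows the door's top-left corner at (278,36) and top-right at (564,77), with the bar running from (305,145) towards (285,325).

```bash
python3 - <<'E'
from h import *
np.set_printoptions(precision=4,suppress=True)
p=bot.capture('wrist')
A=atz(p,(278,35.5),.126);B=atz(p,(564,77),.126)
C=atz(p,(305,146),.163);D=atz(p,(288,318),.163);E=atz(p,(265,165),.126)
f=lambda v:np.degrees(np.arctan2(v[1],v[0]))
print(A,B,np.linalg.norm(A-B),f(A-B)-90,C,D,f(C-D), f(A-E),np.linalg.norm(C-D))
E
```

```text
[0.6913 0.0185 0.126 ] [ 0.7009 -0.2127  0.126 ] 0.23139199603623525 2.397616523387498 [ 0.6141 -0.0165  0.163 ] [ 0.4688 -0.0255  0.163 ] 3.529378556458028 1.6580270623203393 0.1456035200490656
```

```bash
cat > kin.py <<'E'
import numpy as np
from scipy.spatial.transform import Rotation as Ro
from scipy.optimize import least_squares
lat=.111;L2=.5615;L3=.359
def fk(q,D):
    q=np.array(q)
    a=Ro.from_euler('z',q[0],degrees=True)
    R=a*Ro.from_euler('y',q[1]+q[2],degrees=True)*Ro.from_euler('ZYZ',[q[3],q[4],q[5]+90],degrees=True)
    f=lambda t:np.array([np.sin(np.radians(t)),0,np.cos(np.radians(t))])
    w=np.array([0,0,D-.151])+a.apply(np.array([0,lat,0])+L2*f(q[1])+L3*f(q[1]+q[2]))
    return w+D*R.as_matrix()[:,2],R.as_matrix()
def ik(p,R,q0,D):
    r=least_squares(lambda q:np.r_[(fk(q,D)[0]-p)*10,(fk(q,D)[1]-R).ravel()],q0,x_scale=10)
    return r.x,r.cost
E
python3 - <<'E'
from kin import *
np.set_printoptions(precision=1,suppress=True)
q1=[-15.367,20.896,89.512,-0.002,69.593,64.836]
print(fk(q1,.3))
yaw=2.7
for D in (.25,.35):
  for off in (0,180):
    q=np.array(q1); q[5]-= -2+0; 
    if off: q[5]-=180
    print('D',D,off)
    for th in range(0,111,10):
        tilt=.65*th
        a=np.radians(14.5+th)
        Y=Ro.from_euler('z',yaw,degrees=True).as_matrix()
        p=np.array([.5436,-.226,.11])+Y@np.array([0,.2117*np.cos(a),.2117*np.sin(a)])
        B=np.array([[1,0,0],[0,-1,0],[0,0,-1.]]) if not off else np.array([[-1,0,0],[0,1,0],[0,0,-1.]])
        R=Y@Ro.from_euler('x',tilt,degrees=True).as_matrix()@B
        q,c=ik(p,R,q,D); print(th,tilt,q,'%.1e'%c)
E
```

```text
(array([ 0.5, -0. ,  0.2]), array([[ 1. ,  0.2, -0. ],
       [ 0.2, -1. , -0. ],
       [-0. ,  0. , -1. ]]))
D 0.25 0
0 0.0 [-14.3  23.6 100.3   0.   56.1  73. ] 7.2e-15
10 6.5 [-18.5  22.3  96.4   6.8  63.8  65.7] 1.1e-15
20 13.0 [-23.   21.9  92.1  12.3  72.   59.9] 2.4e-16
30 19.5 [-27.7  22.5  87.6  17.   80.4  55.2] 6.0e-17
40 26.0 [-32.4  24.1  82.9  21.   88.8  51.6] 1.5e-17
50 32.5 [-36.8  26.5  77.9  24.7  96.9  48.9] 5.1e-18
60 39.0 [-40.8  29.7  72.9  28.2 104.6  47. ] 3.4e-18
70 45.5 [-44.4  33.6  67.8  31.6 111.9  46. ] 2.8e-18
80 52.0 [-47.5  38.   62.8  35.1 118.7  45.8] 1.9e-18
90 58.5 [-50.1  42.8  57.8  38.9 124.9  46.4] 1.2e-18
100 65.0 [-52.3  47.8  53.   43.2 130.5  47.9] 1.9e-18
110 71.5 [-54.   53.1  48.5  47.9 135.4  50. ] 6.9e-18
D 0.25 180
0 0.0 [ -14.3   23.6  100.3   -0.    56.1 -107. ] 7.2e-15
10 6.5 [ -18.5   22.3   96.4    6.8   63.8 -114.3] 1.1e-15
20 13.0 [ -23.    21.9   92.1   12.3   72.  -120.1] 2.4e-16
30 19.5 [ -27.7   22.5   87.6   17.    80.4 -124.8] 6.0e-17
40 26.0 [ -32.4   24.1   82.9   21.    88.8 -128.4] 1.5e-17
50 32.5 [ -36.8   26.5   
[... 1082 characters left out ...]
.6  100.3    0.    56.1 -107. ] 7.2e-15
10 6.5 [ -19.6   22.5   96.2    6.7   64.  -115.4] 5.0e-15
20 13.0 [ -25.1   22.6   91.5   12.    72.4 -122.1] 1.4e-15
30 19.5 [ -30.6   23.9   86.4   16.4   81.1 -127.5] 3.5e-16
40 26.0 [ -35.8   26.3   80.8   20.1   89.8 -131.6] 7.2e-17
50 32.5 [ -40.5   29.8   74.8   23.3   98.3 -134.5] 2.6e-17
60 39.0 [ -44.7   34.2   68.3   26.4  106.5 -136.4] 2.8e-17
70 45.5 [ -48.3   39.3   61.4   29.5  114.4 -137.2] 3.3e-17
80 52.0 [ -51.3   45.2   54.1   33.1  122.  -136.8] 4.8e-17
90 58.5 [ -53.8   51.7   46.1   37.5  129.3 -135. ] 2.4e-16
100 65.0 [ -55.8   58.9   37.2   43.3  136.3 -131.2] 1.8e-29
110 71.5 [ -57.4   67.    26.8   52.   143.1 -124. ] 4.6e-26
```

Call:
play_rows(moves=[[[0,0,0,0,0,0.124],[-16,-7,20,0,0,0],[-16,-7,24,0,0,0],[0,0,25,0,0,0],[0,0,20,0,0,0]]])

```text
time_s: 3.5
position: [0.5138, -0.0224, 0.1594]
tcp_rot: [[0.999, 0.047, -0.001], [0.047, -0.999, 0.0], [-0.001, -0.0, -1.0]]
force: [0.1, 0.6, 0.2]
opening: 0.996
grasp_force: 0.0
```

Call:
play_rows(moves=[[[0,0,0,0,0,0],[0,0,0,0,0,0],[0,0,0,0,0,0],[0,0,0,0,0,0],[0,0,0,0,0,0]]], fingers=-1)

```text
time_s: 4.0
position: [0.5153, -0.023, 0.1613]
tcp_rot: [[0.999, 0.047, 0.002], [0.047, -0.999, -0.001], [0.002, 0.001, -1.0]]
force: [-0.4, -0.3, 0.5]
opening: 0.628
grasp_force: 0.0
```

Call:
play_rows(moves=[[[0,0,0,0,0,0],[0,0,0,0,0,0]]])

```text
time_s: 4.2
position: [0.5148, -0.0228, 0.1607]
tcp_rot: [[0.999, 0.047, 0.001], [0.047, -0.999, -0.0], [0.001, 0.0, -1.0]]
force: [0.7, 0.3, -0.9]
opening: 0.447
grasp_force: 0.0
```

Call:
play_rows(moves=[[[0,0,0,0,0,0],[0,0,0,0,0,0],[0,0,0,0,0,0],[0,0,0,0,0,0],[0,0,0,0,0,0]]])

```text
time_s: 4.7
position: [0.5146, -0.0228, 0.1603]
tcp_rot: [[0.999, 0.047, -0.0], [0.047, -0.999, 0.0], [-0.0, -0.0, -1.0]]
force: [0.3, -0.5, 0.2]
opening: 0.027
grasp_force: 0.0
```

```bash
python3 - <<'E'
from h import *
print({k:v for k,v in bot.read_state().items() if k in('position','opening','grasp_force','force')})
N=30
def pose(th,k=.65):
    t=k*th; a=th+np.arctan2(53,205); r=np.hypot(53,205)
    b=np.array([r*np.cos(a),r*np.sin(a)])  # Y,Z
    zt=np.array([np.sin(t),-np.cos(t)]); yt=np.array([-np.cos(t),-np.sin(t)])
    return b+5*zt,yt,zt,t
acc=np.zeros(2)
w=np.minimum(np.minimum(np.arange(N)+1,5)/5,np.minimum(N-np.arange(N),5)/5); ths=np.r_[0,np.cumsum(w)/w.sum()]*np.radians(106)
cur=pose(0)[0];ct=0
rows=[]
for i in range(N):
    p2,_,_,t2=pose(ths[i+1]); zt=np.array([np.sin(ct),-np.cos(ct)]); yt=np.array([-np.cos(ct),-np.sin(ct)])
    d=p2-cur; dy=round(d@yt*2)/2; dz=round(d@zt*2)/2; dr=round(t2-ct,3)
    cur=cur+dy*yt+dz*zt; ct+=dr; rows.append([0,dy,dz,dr,0,0])
    if i%5==4: print(np.degrees(ths[i+1]).round(),np.degrees(ct).round(),json.dumps(rows));rows=[]
E
```

```text
{'position': array([ 0.51461098, -0.022766  ,  0.16030427]), 'force': array([ 0.26067156, -0.52516448,  0.21260468]), 'grasp_force': 0.0, 'opening': 0.026653806347306342}
12.0 8.0 [[0, 0.5, -3.0, 0.009, 0, 0], [0, 2.0, -5.5, 0.019, 0, 0], [0, 2.0, -9.0, 0.028, 0, 0], [0, 3.5, -11.5, 0.037, 0, 0], [0, 5.0, -14.0, 0.046, 0, 0]]
33.0 21.0 [[0, 5.0, -14.0, 0.046, 0, 0], [0, 5.5, -14.0, 0.046, 0, 0], [0, 6.0, -14.0, 0.047, 0, 0], [0, 6.0, -13.5, 0.046, 0, 0], [0, 6.5, -13.5, 0.046, 0, 0]]
53.0 34.0 [[0, 7.0, -13.5, 0.046, 0, 0], [0, 7.0, -13.0, 0.047, 0, 0], [0, 7.5, -13.0, 0.046, 0, 0], [0, 8.0, -12.5, 0.046, 0, 0], [0, 8.0, -12.5, 0.046, 0, 0]]
73.0 48.0 [[0, 8.5, -12.5, 0.047, 0, 0], [0, 8.5, -12.0, 0.046, 0, 0], [0, 9.0, -12.0, 0.046, 0, 0], [0, 9.5, -11.5, 0.046, 0, 0], [0, 9.5, -11.5, 0.047, 0, 0]]
94.0 61.0 [[0, 10.0, -11.5, 0.046, 0, 0], [0, 10.0, -10.5, 0.046, 0, 0], [0, 10.5, -11.0, 0.046, 0, 0], [0, 10.5, -10.0, 0.047, 0, 0], [0, 11.0, -10.5, 0.046, 0, 0]]
106.0 69.0 [[0, 11.5, -9.5, 0.046, 0, 0], [0, 9.0, -8.0, 0.037, 0, 0], [0, 7.0, -5.5, 0.028, 0, 0], [0, 4.5, -3.5, 0.018, 0, 0], [0, 2.0, -2.0, 0.01, 0, 0]]
```

The fingers closed on nothing (2 mm opening), so I look.

```bash
python3 - <<'E'
from h import *
np.set_printoptions(precision=4,suppress=True)
I=[bot.capture(n) for n in("wrist","side")]
for p in I:
  tip=proj(p,np.array([.5146,-.0228,.146])); print(np.array(tip), np.array(proj(p,np.array([.514,-.022,.163]))))
  for q in('handle','corner','hinge'): print(q,[(r['confidence'],np.array(r['centre'])) for r in bot.pinpoint(p,q)[:2]])
c=lambda p,u,v:cv2.resize(p['image'][v-100:v+100,u-130:u+130],(520,400))
a=I[0]['image']
cv2.imwrite('pics/w2.png',np.hstack([cv2.resize(a,(400,300)),cv2.resize(c(I[1],360,220),(400,300))]))
E
```

```text
[314.6282 267.7737] [313.2172 279.9036]
handle [(0.87, array([310.9, 244.4]))]
corner []
hinge [(0.88, array([604.5, 222.8]))]
[340.0403 224.7357] [339.6101 218.7657]
handle [(0.89, array([347.2, 215.4]))]
corner [(0.66, array([387.3, 218.6]))]
hinge [(0.73, array([396.7, 267.2])), (0.54, array([239.5, 234.2]))]
```

View pics/w2.png

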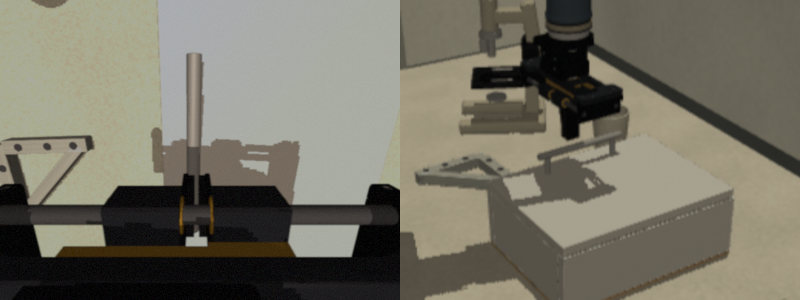

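```bash
python3 - <<'E'
from h import *
a=cv2.imread('pics/w2.png')
I=[bot.capture(n) for n in("wrist","side")]
w=I[0]['image'][200:440,220:420]; s=I[1]['image'][150:270,290:390]
cv2.imwrite('pics/w3.png',np.hstack([cv2.resize(w,(400,480)),cv2.resize(s,(400,480),interpolation=cv2.INTER_CUBIC)]))
s=bot.read_state();print(s['opening'],s['grasp_force'],s['position'])
E
```

```text
0.0014977034521238162 0.0 [ 0.51462887 -0.02278487  0.16034399]
```

View pics/w3.png

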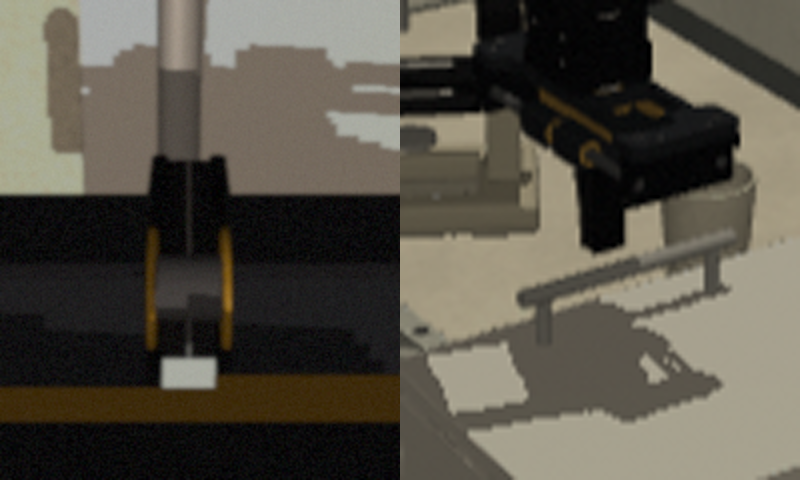

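```bash
python3 - <<'E'
from h import *
np.set_printoptions(precision=1,suppress=True)
print(bot.tips_ahead)
W,S,C=[bot.capture(n) for n in("wrist","side","scene")]
print(ray(W,(0,0))[0])
for z in (.146,.156,.166,.176,.186):
  print(z,np.array([proj(W,np.array([.5146+dx,-.0228,z])) for dx in(-.0095,.0095)]).ravel(),np.array([proj(S,np.array([.5146+dx,-.0228+dy,z])) for dx,dy in((-.0095,-.015),(.0095,-.015))]).ravel())
for q in('handle',):
  for p in (W,S,C): print([(r['confidence'],np.array(r['centre'])) for r in bot.pinpoint(p,q)[:2]])
print('bar ends side',np.array([proj(S,np.array([.534+.08*s,-.021+.0037*s,.163])) for s in(-1,1)]))
E
```

```text
0.014
[ 0.6 -0.   0.3]
0.146 [313.9 282.  315.4 253.1] [339.7 228.1 346.2 226.2]
0.156 [313.9 289.  315.4 258.9] [339.7 224.6 346.2 222.8]
0.166 [313.9 296.6 315.5 265.3] [339.6 221.1 346.2 219.3]
0.176 [313.9 305.  315.6 272.3] [339.6 217.5 346.2 215.7]
0.186 [313.9 314.2 315.7 280. ] [339.6 214.  346.2 212.2]
[(0.79, array([310.3, 241.1]))]
[(0.87, array([347.3, 218.1]))]
[(0.47, array([307.7, 250.6]))]
bar ends side [[319.2 225. ]
 [372.  208.9]]
```

The side view puts the fingertips at pixel (340,212), about z=0.186. The bar passes under them at (340,220). So the real fingertips sit about 40 mm further back along the tool than stated. The wrist view agrees, with tip row 279. I reopen, go 40 mm lower and close again.

Call:
play_rows(moves=[[[0,0,0,0,0,0],[0,0,0,0,0,0],[0,0,0,0,0,0],[0,0,0,0,0,0],[0,0,0,0,0,0]]], fingers=0.2)

```text
time_s: 6.0
position: [0.5146, -0.0228, 0.1603]
tcp_rot: [[0.999, 0.047, -0.0], [0.047, -0.999, -0.0], [-0.0, 0.0, -1.0]]
force: [0.6, -0.1, 0.1]
opening: 0.372
grasp_force: 0.0
```

Call:
play_rows(moves=[[[0,0,0,0,0,0],[0,0,0,0,0,0],[0,0,10,0,0,0],[0,0,10,0,0,0],[0,0,10,0,0,0]]])

```text
time_s: 6.5
position: [0.5142, -0.0227, 0.1292]
tcp_rot: [[0.999, 0.047, -0.001], [0.047, -0.999, 0.0], [-0.001, -0.0, -1.0]]
force: [-0.4, -0.2, 0.3]
opening: 0.595
grasp_force: 0.0
```

Call:
play_rows(moves=[[[0,0,10,0,0,0],[0,0,0,0,0,0]]])

```text
time_s: 6.7
position: [0.5132, -0.0225, 0.1184]
tcp_rot: [[0.999, 0.047, -0.004], [0.047, -0.999, 0.001], [-0.004, -0.001, -1.0]]
force: [-0.7, 0.2, 0.2]
opening: 0.599
grasp_force: 0.0
```

Call:
play_rows(moves=[[[0,0,0,0,0,0],[0,0,0,0,0,0],[0,0,0,0,0,0],[0,0,0,0,0,0],[0,0,0,0,0,0]]], fingers=-1)

```text
time_s: 7.2
position: [0.5148, -0.0228, 0.1207]
tcp_rot: [[0.999, 0.047, 0.001], [0.047, -0.999, -0.0], [0.001, 0.0, -1.0]]
force: [-0.6, 0.6, 0.4]
opening: 0.23
grasp_force: 0.0
```

Call:
play_rows(moves=[[[0,0,0,0,0,0],[0,0,0,0,0,0]]])

```text
time_s: 7.4
position: [0.5146, -0.0198, 0.1206]
tcp_rot: [[0.999, 0.044, 0.0], [0.044, -0.999, 0.006], [0.001, -0.005, -1.0]]
force: [1.3, 8.0, 1.9]
opening: 0.122
grasp_force: 30.0
```

```bash
cat > arc.py <<'E'
from h import *
N=30;G=45
def pose(th,k=.65):
    t=k*th; a=th+np.arctan2(53,205); r=np.hypot(53,205)
    b=np.array([r*np.cos(a),r*np.sin(a)])
    return b+G*np.array([np.sin(t),-np.cos(t)]),t
w=np.minimum(np.minimum(np.arange(N)+1,5)/5,np.minimum(N-np.arange(N),5)/5); ths=np.r_[0,np.cumsum(w)/w.sum()]*np.radians(106)
cur=pose(0)[0]+[-3,0];ct=0
rows=[]
for i in range(N):
    p2,t2=pose(ths[i+1]); zt=np.array([np.sin(ct),-np.cos(ct)]); yt=np.array([-np.cos(ct),-np.sin(ct)])
    d=p2-cur; dy=round(d@yt*2)/2; dz=round(d@zt*2)/2; dr=round(t2-ct,3)
    cur=cur+dy*yt+dz*zt; ct+=dr; rows.append([0,dy,dz,dr,0,0])
    if i%5==4: print(np.degrees(ths[i+1]).round(),np.degrees(ct).round(),cur.round(),json.dumps(rows));rows=[]
E
python3 arc.py
```

```text
12.0 8.0 [195.  50.] [[0, -2.5, -3.0, 0.009, 0, 0], [0, 0.5, -5.5, 0.019, 0, 0], [0, 1.5, -9.0, 0.028, 0, 0], [0, 2.0, -11.5, 0.037, 0, 0], [0, 3.0, -14.0, 0.046, 0, 0]]
33.0 21.0 [161. 113.] [[0, 3.0, -14.5, 0.046, 0, 0], [0, 4.0, -14.0, 0.046, 0, 0], [0, 4.0, -13.5, 0.047, 0, 0], [0, 4.0, -14.0, 0.046, 0, 0], [0, 4.5, -13.5, 0.046, 0, 0]]
53.0 34.0 [106. 159.] [[0, 5.0, -13.0, 0.046, 0, 0], [0, 5.5, -13.5, 0.047, 0, 0], [0, 5.5, -13.0, 0.046, 0, 0], [0, 6.0, -12.5, 0.046, 0, 0], [0, 6.5, -13.0, 0.046, 0, 0]]
73.0 48.0 [ 41. 182.] [[0, 6.5, -12.0, 0.047, 0, 0], [0, 7.0, -12.5, 0.046, 0, 0], [0, 7.0, -11.5, 0.046, 0, 0], [0, 7.5, -12.0, 0.046, 0, 0], [0, 7.5, -11.5, 0.047, 0, 0]]
94.0 61.0 [-27. 179.] [[0, 8.5, -11.0, 0.046, 0, 0], [0, 8.0, -11.0, 0.046, 0, 0], [0, 8.5, -10.5, 0.046, 0, 0], [0, 9.0, -10.5, 0.047, 0, 0], [0, 9.0, -10.5, 0.046, 0, 0]]
106.0 69.0 [-65. 166.] [[0, 9.5, -9.5, 0.046, 0, 0], [0, 7.5, -8.0, 0.037, 0, 0], [0, 6.0, -5.5, 0.028, 0, 0], [0, 4.0, -4.0, 0.018, 0, 0], [0, 1.5, -1.5, 0.01, 0, 0]]
```

Call:
play_rows(moves=[[[0,-2.5,-3.0,0.009,0,0],[0,0.5,-5.5,0.019,0,0],[0,1.5,-9.0,0.028,0,0],[0,2.0,-11.5,0.037,0,0],[0,3.0,-14.0,0.046,0,0]]])

```text
time_s: 7.9
position: [0.5148, -0.0295, 0.1629]
tcp_rot: [[0.999, 0.046, -0.007], [0.047, -0.989, 0.141], [-0.0, -0.141, -0.99]]
force: [1.9, -1.8, -7.9]
opening: 0.125
grasp_force: 30.0
```

Call:
play_rows(moves=[[[0,3.0,-14.5,0.046,0,0],[0,4.0,-14.0,0.046,0,0],[0,4.0,-13.5,0.047,0,0],[0,4.0,-14.0,0.046,0,0],[0,4.5,-13.5,0.046,0,0]]])

```text
time_s: 8.4
position: [0.5161, -0.0649, 0.2258]
tcp_rot: [[0.999, 0.043, -0.017], [0.046, -0.93, 0.363], [-0.0, -0.364, -0.932]]
force: [1.2, -2.4, -9.2]
opening: 0.123
grasp_force: 30.0
```

Call:
play_rows(moves=[[[0,5.0,-13.0,0.046,0,0],[0,5.5,-13.5,0.047,0,0],[0,5.5,-13.0,0.046,0,0],[0,6.0,-12.5,0.046,0,0],[0,6.5,-13.0,0.046,0,0]]])

```text
time_s: 8.9
position: [0.5179, -0.1182, 0.2711]
tcp_rot: [[0.999, 0.038, -0.028], [0.047, -0.821, 0.569], [-0.002, -0.569, -0.822]]
force: [0.1, 1.4, -6.0]
opening: 0.121
grasp_force: 30.0
```

Call:
play_rows(moves=[[[0,6.5,-12.0,0.047,0,0],[0,7.0,-12.5,0.046,0,0],[0,7.0,-11.5,0.046,0,0],[0,7.5,-12.0,0.046,0,0],[0,7.5,-11.5,0.047,0,0]]])

```text
time_s: 9.4
position: [0.5203, -0.1832, 0.2946]
tcp_rot: [[0.999, 0.031, -0.038], [0.049, -0.668, 0.743], [-0.003, -0.744, -0.668]]
force: [-2.6, 2.9, -3.2]
opening: 0.125
grasp_force: 30.0
```

```bash
python3 -c "
from rig import bot
s=bot.read_state();print(s['joint_positions'],s['force'],s['opening'],s['grasp_force'],s['position'])"
```

```text
[-48.16748262  35.61793035  73.58262321  29.6254112  109.07022272
  39.06865533] [-2.60911142  2.87314422 -3.17575611] 0.12517392978377184 30.001807808876038 [ 0.52025483 -0.18315457  0.294603  ]
```

Smooth so far; continue.

Call:
play_rows(moves=[[[0,8.5,-11.0,0.046,0,0],[0,8.0,-11.0,0.046,0,0],[0,8.5,-10.5,0.046,0,0],[0,9.0,-10.5,0.047,0,0],[0,9.0,-10.5,0.046,0,0]]])

```text
time_s: 9.9
position: [0.5228, -0.252, 0.2936]
tcp_rot: [[0.999, 0.022, -0.045], [0.05, -0.479, 0.876], [-0.002, -0.877, -0.48]]
force: [-5.2, 0.1, 2.6]
opening: 0.127
grasp_force: 30.0
```

Call:
play_rows(moves=[[[0,9.5,-9.5,0.046,0,0],[0,7.5,-8.0,0.037,0,0],[0,6.0,-5.5,0.028,0,0],[0,4.0,-4.0,0.018,0,0],[0,1.5,-1.5,0.01,0,0]]])

```text
time_s: 10.4
position: [0.5244, -0.2913, 0.2805]
tcp_rot: [[0.999, 0.016, -0.046], [0.049, -0.354, 0.934], [-0.001, -0.935, -0.355]]
force: [-6.0, -2.9, 3.5]
opening: 0.127
grasp_force: 30.0
```

```bash
python3 - <<'E'
from h import *
np.set_printoptions(precision=3,suppress=True)
s=bot.read_state();print(s['joint_positions'],s['force'],s['opening'],s['position'])
a,b=bot.capture('side'),bot.capture('scene')
for q in('handle','door'):
  ra,rb=bot.pinpoint(a,q)[:1],bot.pinpoint(b,q)[:1]; print(ra,rb)
  if ra and rb: print(q,tri([(a,ra[0]['centre']),(b,rb[0]['centre'])]))
cv2.imwrite('pics/o.png',np.hstack([cv2.resize(a['image'][80:400,200:520],(400,400)),cv2.resize(b['image'][120:400,150:430],(400,400))]))
E
```

```text
[-55.949  52.408  56.545  39.18  129.86   39.787] [-6.038 -2.851  3.47 ] 0.1268079447159845 [ 0.524 -0.291  0.281]
[{'centre': [429.7, 218.8], 'confidence': 0.76}] [{'centre': [201.7, 185.0], 'confidence': 0.56}]
handle [ 0.544 -0.33   0.295]Traceback (most recent call last):
  File "<stdin>", line 6, in <module>
ValueError: it knows: bottom_board, corner, cup, cupboard, handle, hinge, leg_end, microscope, side_panel, square, square_corner, square_grip, tub
```

```bash
cat > go.py <<'E'
from h import *
from scipy.spatial.transform import Rotation as Ro, Slerp
def rows(wps,p=None,R=None):
    "wps: list of (pos, R, n rows); prints rows in blocks of 5"
    s=bot.read_state(); p=np.array(s['position']) if p is None else p; R=np.array(s['tcp_rot']) if R is None else R
    out=[]
    for P,Q,n in wps:
        P=np.array(P); sl=Slerp([0,1],Ro.from_matrix([R,Q])); p0=p.copy()
        for i in range(1,n+1):
            R2=sl(i/n).as_matrix(); d=np.round(R.T@(p0+(P-p0)*i/n-p)*1e3,1); v=np.round(Ro.from_matrix(R.T@R2).as_rotvec(),3)
            if np.linalg.norm(d)>50 or np.linalg.norm(v)>.149: print('!',np.linalg.norm(d),np.linalg.norm(v))
            out.append([float(x)+0. for x in np.r_[d,v]]); p=p+R@d/1e3; R=R@Ro.from_rotvec(v).as_matrix()
    for i in range(0,len(out),5): print(json.dumps([out[i:i+5]]))
    return p,R
def down(yaw):  # tool x at yaw deg in world, pointing down
    c,s=np.cos(np.radians(yaw)),np.sin(np.radians(yaw)); return np.array([[c,s,0],[s,-c,0],[0,0,-1.]])
E
python3 - <<'E'
from go import *
s=bot.read_state();p=np.array(s['position']);R=np.array(s['tcp_rot'])
b=p-.09*R[:,2]
rows([(b,R,5),((.50,-.43,.43),down(2.7),10),((.46,-.10,.42),down(-42),8),((.44,.20,.22),down(-44),7)])
a=bot.capture('side');b=bot.capture('scene')
cv2.imwrite('pics/o.png',np.hstack([cv2.resize(a['image'][80:400,200:520],(400,400)),cv2.resize(b['image'][120:400,150:430],(400,400))]))
E
```

```text
! 51.581101190261535 0.005
! 51.527662473665536 0.005
! 51.64552255520318 0.005
! 51.65171826764333 0.005
! 51.48232706473164 0.005
! 51.66391390516208 0.005
! 51.61249848631628 0.005
[[[0.0, 0.0, -18.0, 0.0, 0.0, 0.0], [0.0, 0.0, -18.0, 0.0, 0.0, 0.0], [0.0, 0.0, -18.0, 0.0, 0.0, 0.0], [0.0, 0.0, -18.0, 0.0, 0.0, 0.0], [0.0, 0.0, -18.0, 0.0, 0.0, 0.0]]]
[[[-3.1, -9.1, -9.2, -0.121, 0.0, 0.0], [-3.2, -7.8, -10.2, -0.12, 0.0, 0.0], [-3.1, -6.6, -11.1, -0.121, 0.001, 0.0], [-3.1, -5.3, -11.8, -0.121, 0.0, 0.0], [-3.1, -3.7, -12.3, -0.12, 0.0, 0.0]]]
[[[-3.2, -2.3, -12.7, -0.121, 0.0, 0.0], [-3.1, -0.7, -12.9, -0.121, 0.0, 0.001], [-3.1, 0.9, -12.8, -0.12, 0.001, 0.0], [-3.1, 2.4, -12.7, -0.121, 0.0, 0.0], [-3.1, 3.9, -12.3, -0.121, 0.0, 0.0]]]
[[[-3.1, -41.4, 1.2, 0.0, 0.0, 0.097], [-7.0, -41.0, 1.3, 0.0, 0.0, 0.098], [-11.1, -40.0, 1.2, 0.0, 0.0, 0.097], [-14.8, -38.9, 1.3, 0.0, 0.0, 0.098], [-18.6, -37.1, 1.2, 0.0, 0.0, 0.097]]]
[[[-22.1, -35.2, 1.3, 0.0, 0.0, 0.098], [-25.5, -32.9, 1.2, 0.0, 0.0, 0.097], [-28.5, -30.2, 1.2, 0.0, 0.0, 0.098], [-30.8, -29.9, 28.6, 0.0, 0.0, 0.005], [-30.9, -29.8, 28.5, 0.0, 0.0, 0.005]]]
[[[-31.1, -29.7, 28.6, 0.0, 0.0, 0.005], [-31.3, -29.5, 28.6, 0.0, 0.0, 0.005], [-31.3, -29.3, 28.5, 0.0, 0.0, 0.005], [-31.6, -29.2, 28.6, 0.0, 0.0, 0.005], [-31.7, -29.0, 28.6, 0.0, 0.0, 0.005]]]
```

Call:
play_rows(moves=[[[0,0,0,0,0,0],[0,0,0,0,0,0],[0,0,0,0,0,0],[0,0,0,0,0,0],[0,0,0,0,0,0]]], fingers=0.2)

```text
time_s: 11.2
position: [0.5273, -0.2898, 0.2784]
tcp_rot: [[0.999, 0.017, -0.044], [0.047, -0.359, 0.932], [0.0, -0.933, -0.36]]
force: [0.1, -2.2, -1.5]
opening: 0.5
grasp_force: 0.8
```

Call:
play_rows(moves=[[[0,0,0,0,0,0],[0,0,0,0,0,0]]])

```text
time_s: 11.4
position: [0.5272, -0.2897, 0.2786]
tcp_rot: [[0.999, 0.017, -0.044], [0.047, -0.359, 0.932], [0.0, -0.933, -0.36]]
force: [0.2, -1.4, -0.7]
opening: 0.582
grasp_force: 0.7
```

View pics/o.png

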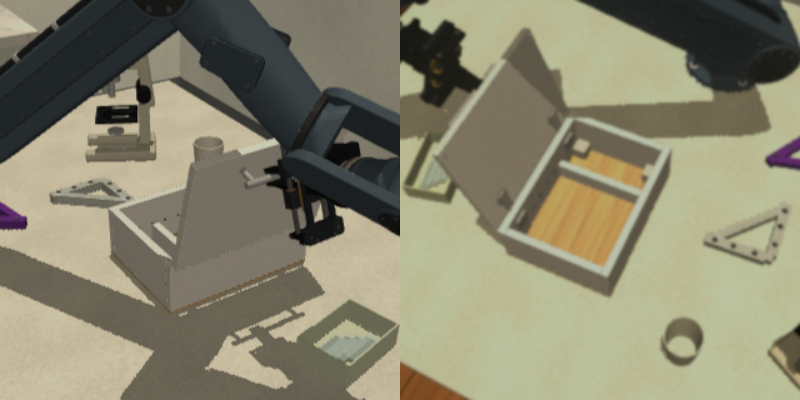

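Call:
play_rows(moves=[[[0,0,-18.0,0,0,0],[0,0,-18.0,0,0,0],[0,0,-18.0,0,0,0],[0,0,-18.0,0,0,0],[0,0,-18.0,0,0,0]]])

```text
time_s: 11.9
position: [0.531, -0.3737, 0.312]
tcp_rot: [[0.999, 0.018, -0.045], [0.048, -0.358, 0.932], [0.0, -0.934, -0.358]]
force: [0.7, 0.4, -0.8]
opening: 0.6
grasp_force: 0.0
```

The picture shows the door open and leaning back, with the cupboard interior visible at right crop (585,200). Next I untilt and travel to the square.

Call:
play_rows(moves=[[[-3,-9,-9,-0.121,0,0],[-3,-8,-10,-0.121,0,0],[-3,-6.5,-11,-0.121,0,0],[-3,-5.5,-12,-0.121,0,0],[-3,-3.5,-12,-0.121,0,0]]], fingers=0.4)

```text
time_s: 12.4
position: [0.5171, -0.4004, 0.371]
tcp_rot: [[0.999, 0.04, -0.026], [0.047, -0.828, 0.559], [0.001, -0.559, -0.829]]
force: [0.4, -0.3, 0.1]
opening: 0.697
grasp_force: 0.0
```

Call:
play_rows(moves=[[[-3,-2.5,-13,-0.121,0,0],[-3,-0.5,-13,-0.121,0,0],[-3,1,-13,-0.121,0,0],[-3,2.5,-13,-0.121,0,0],[-3,4,-12,-0.121,0,0]]])

```text
time_s: 12.9
position: [0.5035, -0.4275, 0.4307]
tcp_rot: [[0.999, 0.047, 0.002], [0.048, -0.999, -0.012], [0.001, 0.012, -1.0]]
force: [-0.1, 0.1, -0.5]
opening: 0.699
grasp_force: 0.0
```

Call:
play_rows(moves=[[[-3,-41,1,0,0,0.097],[-7,-41,1,0,0,0.097],[-11,-40,1,0,0,0.097],[-15,-39,1,0,0,0.097],[-18.5,-37,1,0,0,0.097]]])

```text
time_s: 13.4
position: [0.4776, -0.2195, 0.4226]
tcp_rot: [[0.904, -0.428, 0.0], [-0.428, -0.904, -0.005], [0.002, 0.005, -1.0]]
force: [0.8, 0.0, 1.0]
opening: 0.697
grasp_force: 0.0
```

```bash
python3 - <<'E'
from go import *
s=bot.read_state();print(s['position'],s['tcp_rot'],s['joint_positions'],s['time_s'])
rows([((.46,-.07,.41),down(-42),3),((.44,.20,.22),down(-44),8)])
E
```

```text
[ 0.47763736 -0.21950238  0.42257816] [[ 9.03969564e-01 -4.27596786e-01  1.30322619e-04]
 [-4.27590514e-01 -9.03957873e-01 -5.14936372e-03]
 [ 2.31965753e-03  4.59914336e-03 -9.99986733e-01]] [-36.72279654  11.45942942  76.08931582  -0.23220101  92.2688338
  78.58276519] 13.4
! 50.37390197314479 0.0970103087305674
! 50.344612422780656 0.09702576977277738
! 50.33577256782694 0.0970103087305674
[[[-26.6, -42.6, 3.9, 0.001, -0.001, 0.097], [-30.7, -39.7, 4.0, 0.002, -0.001, 0.097], [-34.3, -36.6, 4.2, 0.001, -0.001, 0.097], [-24.4, -23.4, 23.7, 0.0, 0.0, 0.004], [-24.6, -23.3, 23.8, 0.0, 0.0, 0.005]]]
[[[-24.6, -23.3, 23.7, 0.0, 0.0, 0.004], [-24.7, -23.1, 23.8, 0.0, 0.0, 0.005], [-24.9, -22.9, 23.7, 0.0, 0.0, 0.004], [-24.9, -22.9, 23.7, 0.0, 0.0, 0.004], [-25.1, -22.8, 23.8, 0.0, 0.0, 0.005]]]
[[[-25.1, -22.6, 23.7, 0.0, 0.0, 0.004]]]
```

Call:
play_rows(moves=[[[-26,-42,4,0.001,-0.001,0.097],[-30,-39,4,0.002,-0.001,0.097],[-34,-36,4,0.001,-0.001,0.097],[-24.5,-23.5,24,0,0,0.004],[-24.5,-23.5,24,0,0,0.004]]])

```text
time_s: 13.9
position: [0.4549, -0.0052, 0.3619]
tcp_rot: [[0.741, -0.672, 0.002], [-0.672, -0.741, -0.001], [0.002, -0.0, -1.0]]
force: [0.9, -0.2, -0.0]
opening: 0.697
grasp_force: 0.0
```

Call:
play_rows(moves=[[[-24.5,-23,24,0,0,0.004],[-24.5,-23,24,0,0,0.004],[-25,-23,24,0,0,0.004],[-25,-23,24,0,0,0.004],[-25,-23,24,0,0,0.004]]])

```text
time_s: 14.4
position: [0.4415, 0.1625, 0.2407]
tcp_rot: [[0.727, -0.687, -0.0], [-0.687, -0.727, -0.001], [0.0, 0.001, -1.0]]
force: [1.0, -0.4, 0.3]
opening: 0.703
grasp_force: 0.0
```

Call:
play_rows(moves=[[[-25,-23,24,0,0,0.004],[0,0,0,0,0,0],[0,0,0,0,0,0]]])

```text
time_s: 14.7
position: [0.4392, 0.1951, 0.2169]
tcp_rot: [[0.726, -0.688, -0.002], [-0.688, -0.726, -0.002], [0.0, 0.003, -1.0]]
force: [0.5, -0.3, 0.2]
opening: 0.695
grasp_force: 0.0
```

```bash
cat > sq.py <<'E'
from go import *
np.set_printoptions(precision=4,suppress=True)
p=bot.capture('wrist');s=bot.read_state();print(s['position'],s['joint_positions'],s['time_s'])
for q in('square_grip','square_corner','leg_end_x'):
  for n in ('wrist','side','scene'):
    c=p if n=='wrist' else bot.capture(n)
    for r in bot.pinpoint(c,q)[:3]:print(q,n,round(r['confidence'],2),np.array(r['centre']),atz(c,r['centre'],.011)[:2])
cv2.imwrite('pics/sq.png',p['image'])
E
python3 sq.py
```

```text
[0.4402 0.1945 0.2176] [ 10.5876  17.6064 100.7341  -0.1334  61.6679 144.2236] 14.75
square_grip wrist 0.86 [310.6 223.6] [0.4253 0.2131]
square_grip wrist 0.58 [373.  369.9] [0.2254 0.2907]
square_grip wrist 0.32 [315.9 305.3] [0.3455 0.2803]
square_grip side 0.92 [198.9 243.8] [0.2269 0.3043]
square_grip side 0.81 [276.6 242.1] [0.4263 0.1972]
square_grip scene 0.69 [396.1 277.7] [0.4237 0.2233]
square_grip scene 0.58 [447.2 367.1] [0.6189 0.4435]
square_grip scene 0.57 [441.3 237.2] [0.224 0.303]
square_corner wrist 0.61 [219.1 231.2] [0.4915 0.296 ]
square_corner side 0.79 [165.7 259.4] [0.1202 0.2678]
square_corner side 0.67 [284.3 226.7] [0.485  0.2709]
square_corner side 0.25 [274.5 242.8] [0.4193 0.1966]
square_corner scene 0.72 [441.3 211.6] [0.1271 0.2726]Traceback (most recent call last):
  File "sq.py", line 7, in <module>
    for r in bot.pinpoint(c,q)[:3]:print(q,n,round(r['confidence'],2),np.array(r['centre']),atz(c,r['centre'],.011)[:2])
             ~~~~~~~~~~~~^^^^^
ValueError: only the last four pictures can be asked about
```

```bash
python3 - <<'E'
from go import *
np.set_printoptions(precision=4,suppress=True)
p=bot.capture('wrist')
for r in bot.pinpoint(p,'leg_end_x')[:4]: print(r['confidence'],np.array(r['centre']),atz(p,r['centre'],.011)[:2])
im=p['image'].copy()
for r in bot.silhouettes(p,'square')[:2]:
    m=r['pixels'].astype(np.uint8); print(r['confidence'],r['centre'],m.sum())
    c=max(cv2.findContours(m,cv2.RETR_EXTERNAL,cv2.CHAIN_APPROX_NONE)[0],key=cv2.contourArea)[:,0]
    w=np.array([atz(p,u,.016)[:2] for u in c]).astype(np.float32)
    T=cv2.minEnclosingTriangle(w[:,None]*1000)[1][:,0]; print(T)
    cv2.drawContours(im,[c[:,None]],-1,(0,0,255),1)
cv2.imwrite('pics/sq.png',im)
E
```

```text
0.97 [302.1 133.2] [0.5049 0.15  ]
0.59 [316.1 306.1] [0.3463 0.2804]
0.92 [302.1, 231.3] 7411
[[317.1173 285.0821]
 [492.9138 298.951 ]
 [507.6653 125.3058]]
0.73 [369.6, 379.1] 898
[[185.7197 296.0031]
 [230.3773 342.726 ]
 [251.847  240.446 ]]
```

View pics/sq.png

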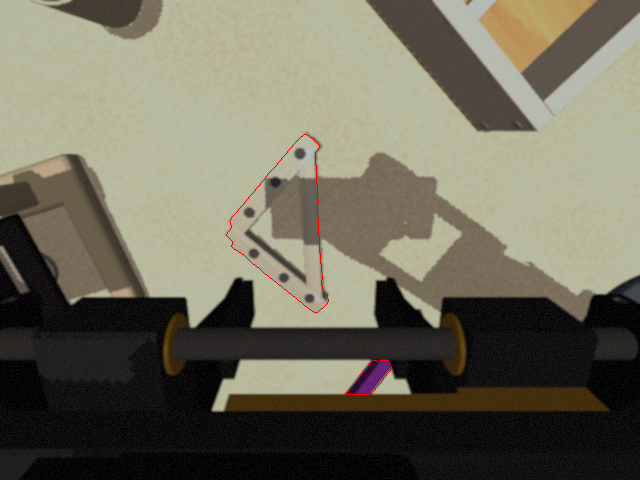

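```bash
python3 - <<'E'
from go import *
rows([((.425,.215,.10),down(-40.3),5),((.425,.215,-.003),down(-40.3),5),((.425,.215,-.023),down(-40.3),4)])
E
```

```text
[[[-5.1, -0.9, 23.4, 0.0, 0.0, -0.012], [-5.0, -1.0, 23.4, 0.001, -0.001, -0.011], [-5.1, -1.0, 23.4, 0.0, 0.0, -0.012], [-5.0, -1.1, 23.4, 0.0, 0.0, -0.011], [-5.0, -1.1, 23.5, 0.001, 0.0, -0.012]]]
[[[0.0, 0.0, 20.6, 0.0, 0.0, 0.0], [0.0, 0.0, 20.6, 0.0, 0.0, 0.0], [0.0, 0.0, 20.6, 0.0, 0.0, 0.0], [0.0, 0.0, 20.6, 0.0, 0.0, 0.0], [0.0, 0.0, 20.6, 0.0, 0.0, 0.0]]]
[[[0.0, 0.0, 5.0, 0.0, 0.0, 0.0], [0.0, 0.0, 5.0, 0.0, 0.0, 0.0], [0.0, 0.0, 5.0, 0.0, 0.0, 0.0], [0.0, 0.0, 5.0, 0.0, 0.0, 0.0]]]
```

Call:
play_rows(moves=[[[-5,-1,23.5,0,0,-0.012],[-5,-1,23.5,0,0,-0.011],[-5,-1,23.5,0,0,-0.012],[-5,-1,23.5,0,0,-0.011],[-5,-1,23.5,0,0,-0.012]]], fingers=0.1)

```text
time_s: 15.9
position: [0.4251, 0.215, 0.0987]
tcp_rot: [[0.763, -0.646, 0.001], [-0.646, -0.763, -0.002], [0.002, 0.001, -1.0]]
force: [-0.5, 0.8, -0.7]
opening: 0.552
grasp_force: 0.0
```

Call:
play_rows(moves=[[[0,0,20.5,0,0,0],[0,0,20.5,0,0,0],[0,0,20.5,0,0,0],[0,0,20.5,0,0,0],[0,0,15,0,0,0]]])

```text
time_s: 16.4
position: [0.425, 0.2146, 0.0013]
tcp_rot: [[0.763, -0.647, -0.001], [-0.647, -0.763, -0.002], [0.001, 0.002, -1.0]]
force: [0.3, -0.2, -0.4]
opening: 0.555
grasp_force: 0.0
```

Call:
play_rows(moves=[[[0,0,5,0,0,0],[0,0,5,0,0,0],[0,0,5,0,0,0],[0,0,4,0,0,0],[0,0,0,0,0,0]]])

```text
time_s: 16.9
position: [0.4251, 0.2146, -0.0165]
tcp_rot: [[0.763, -0.647, 0.0], [-0.647, -0.763, -0.002], [0.001, 0.001, -1.0]]
force: [-0.0, -0.3, 0.8]
opening: 0.552
grasp_force: 0.0
```

```bash
python3 - <<'E'
from go import *
np.set_printoptions(precision=4,suppress=True)
s=bot.read_state();print(s['position'],s['tcp_rot'],s['force'],s['joint_positions'])
p=bot.capture('side')['image'];w=bot.capture('wrist')['image']
cv2.imwrite('pics/g.png',np.hstack([cv2.resize(w,(400,300)),cv2.resize(p[170:290,190:350],(400,300))]))
E
```

```text
[ 0.4251  0.2146 -0.0165] [[ 0.7628 -0.6466  0.0001]
 [-0.6466 -0.7628 -0.002 ]
 [ 0.0013  0.0015 -1.    ]] [-0.0241 -0.324   0.7916] [ 13.3842  41.3989 111.8428  -0.2485  26.7812 143.895 ]
```

View pics/g.png

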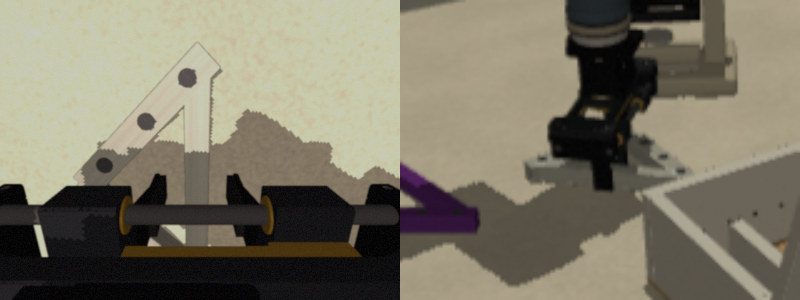

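The brace is centred between the fingers (left crop column 197, between 154 and 238). I lower a little and close.

Call:
play_rows(moves=[[[0,0,3,0,0,0],[0,0,2,0,0,0],[0,0,0,0,0,0]]])

```text
time_s: 17.3
position: [0.4249, 0.2145, -0.0216]
tcp_rot: [[0.763, -0.647, -0.0], [-0.647, -0.763, -0.002], [0.001, 0.002, -1.0]]
force: [-0.2, -0.8, -1.1]
opening: 0.551
grasp_force: 0.0
```

Call:
play_rows(moves=[[[0,0,0,0,0,0],[0,0,0,0,0,0],[0,0,0,0,0,0],[0,0,0,0,0,0],[0,0,0,0,0,0]]], fingers=-1)

```text
time_s: 17.8
position: [0.425, 0.2145, -0.0214]
tcp_rot: [[0.763, -0.647, 0.0], [-0.647, -0.763, -0.002], [0.001, 0.001, -1.0]]
force: [0.0, -0.5, 1.1]
opening: 0.204
grasp_force: 30.0
```

Call:
play_rows(moves=[[[0,0,0,0,0,0],[0,0,0,0,0,0]]])

```text
time_s: 18.0
position: [0.425, 0.2145, -0.0214]
tcp_rot: [[0.763, -0.647, 0.0], [-0.647, -0.763, -0.002], [0.001, 0.001, -1.0]]
force: [-0.1, -0.5, -0.1]
opening: 0.205
grasp_force: 30.0
```

Call:
play_rows(moves=[[[0,0,-15,0,0,0],[0,0,-25,0,0,0],[0,0,-35,0,0,0],[0,0,-40,0,0,0],[0,0,-40,0,0,0]]])

```text
time_s: 18.5
position: [0.4237, 0.2145, 0.1342]
tcp_rot: [[0.763, -0.647, -0.003], [-0.647, -0.763, -0.003], [-0.0, 0.004, -1.0]]
force: [1.5, 0.5, -4.3]
opening: 0.202
grasp_force: 30.0
```

```bash
python3 - <<'E'
from go import *
s=bot.read_state();print(s['opening'],s['grasp_force'],s['force'])
rows([((.594,-.085,.145),down(-42.3),10)])
E
```

```text
0.20199166568632906 29.99731332063675 [ 1.53695475  0.45559518 -4.31046961]
[[[32.4, 11.8, -1.0, 0.0, 0.0, 0.004], [32.4, 11.7, -1.1, 0.001, 0.0, 0.003], [32.4, 11.7, -1.1, 0.0, 0.0, 0.004], [32.5, 11.4, -1.0, 0.001, 0.0, 0.003], [32.5, 11.4, -1.1, 0.0, 0.0, 0.004]]]
[[[32.6, 11.3, -1.0, 0.0, 0.0, 0.003], [32.6, 11.1, -1.1, 0.001, 0.0, 0.004], [32.6, 11.1, -1.1, 0.0, 0.0, 0.003], [32.7, 10.9, -1.1, 0.001, 0.0, 0.004], [32.7, 10.8, -1.1, 0.0, 0.0, 0.003]]]
```

Call:
play_rows(moves=[[[15,5,-1,0,0,0.004],[32.5,11.5,-1,0,0,0.004],[32.5,11.5,-1,0,0,0.004],[32.5,11.5,-1,0,0,0.004],[32.5,11.5,-1,0,0,0.004]]])

```text
time_s: 19.0
position: [0.5008, 0.0804, 0.1382]
tcp_rot: [[0.75, -0.662, -0.002], [-0.662, -0.75, -0.002], [-0.0, 0.003, -1.0]]
force: [0.2, 0.2, -2.9]
opening: 0.206
grasp_force: 30.0
```

Call:
play_rows(moves=[[[32.5,11,-1,0,0,0.003],[32.5,11,-1,0,0,0.003],[32.5,11,-1,0,0,0.003],[32.5,11,-1,0,0,0.003],[32.5,11,-1,0,0,0.003]]])

```text
time_s: 19.5
position: [0.5852, -0.0687, 0.143]
tcp_rot: [[0.74, -0.673, -0.003], [-0.673, -0.74, -0.001], [-0.001, 0.003, -1.0]]
force: [-0.1, 1.1, -3.2]
opening: 0.204
grasp_force: 30.0
```

Call:
play_rows(moves=[[[18,6,0,0,0,0],[0,0,0,0,0,0],[0,0,0,0,0,0]]])

```text
time_s: 19.8
position: [0.5937, -0.0834, 0.1432]
tcp_rot: [[0.739, -0.673, -0.003], [-0.673, -0.739, -0.0], [-0.002, 0.002, -1.0]]
force: [0.1, 0.3, -3.8]
opening: 0.204
grasp_force: 30.0
```

```bash
python3 - <<'E'
from go import *
np.set_printoptions(precision=4,suppress=True)
s=bot.read_state();print(s['position'],s['tcp_rot'],s['opening'],s['force'],s['time_s'])
z=s['position'][2]+.0324
I={n:bot.capture(n) for n in('wrist','scene','side')}
for q,h in(('corner',.11),('square_corner',z),('square_grip',z),('leg_end_x',z)):
  for n,p in I.items():
    for r in bot.pinpoint(p,q)[:2]:print(q,n,round(r['confidence'],2),np.array(r['centre']),atz(p,r['centre'],h)[:2])
cv2.imwrite('pics/c.png',np.hstack([cv2.resize(I['wrist']['image'],(400,300)),cv2.resize(I['scene']['image'][210:330,230:390],(400,300))]))
E
```

```text
[ 0.5937 -0.0834  0.1432] [[ 0.7394 -0.6733 -0.0034]
 [-0.6733 -0.7394 -0.0001]
 [-0.0024  0.0024 -1.    ]] 0.20390566442312044 [ 0.0844  0.3049 -3.8135] 19.8
corner wrist 0.69 [128.4 253.6] [0.6779 0.0056]
corner scene 0.83 [289.1 305.6] [ 0.6815 -0.0033]
square_corner wrist 0.85 [ 92.  310.1] [ 0.6641 -0.0009]
square_corner wrist 0.42 [127.6 250.9] [ 0.6718 -0.0378]
square_corner scene 0.93 [439.  213.8] [0.2667 0.2687]
square_corner scene 0.64 [288.3 289.8] [ 0.6663 -0.0093]
square_corner side 0.75 [165.6 259.8] [ 0.0746 -0.0135]
square_corner side 0.62 [339.4 210.2] [ 0.5251 -0.0017]
square_grip wrist 0.79 [314.2 306.7] [ 0.5924 -0.0821]
square_grip scene 0.93 [438.7 238.5] [0.3472 0.2933]
square_grip scene 0.87 [279.7 257.2] [ 0.5906 -0.0755]
square_grip side 0.8 [378.8 217.6] [ 0.589  -0.0875]
square_grip side 0.61 [199.5 245.7] [0.1589 0.008 ]
leg_end_x wrist 0.91 [313.1  69.8] [ 0.6705 -0.1527]
leg_end_x scene 0.79 [470.9 242.5] [0.3215 0.3768]
leg_end_x scene 0.78 [407.  232.5] [0.3665 0.2078]
leg_end_x side 0.92 [219.4 263.1] [ 0.1737 -0.0879]
leg_end_x side 0.64 [177.5 233.2] [0.1311 0.0933]
```

View pics/c.png

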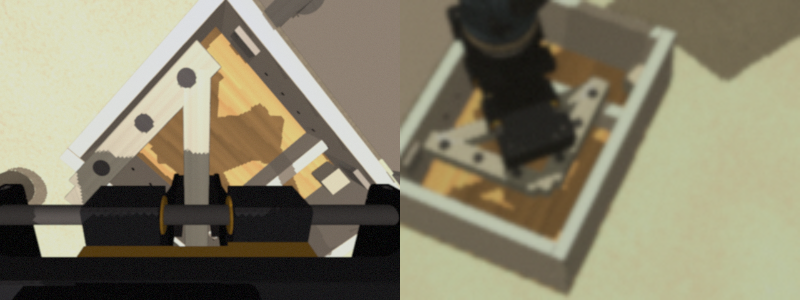

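```bash
python3 - <<'E'
from go import *
p=bot.capture('wrist');g=cv2.cvtColor(p['image'],cv2.COLOR_BGR2GRAY)
L=cv2.createLineSegmentDetector().detect(g)[0][:,0]
for l in L:
    if np.hypot(l[2]-l[0],l[3]-l[1])<90: continue
    for z in(.11,.1866):
        a,b=atz(p,l[:2],z),atz(p,l[2:],z); d=b-a; an=np.degrees(np.arctan2(d[1],d[0]))
        print(l.round(),z,a[:2].round(3),b[:2].round(3),'yaw %.2f'%((an+45)%90-45))
E
```

```text
[363. 297. 467. 297.] 0.11 [ 0.551 -0.089] [ 0.502 -0.142] yaw -42.34
[363. 297. 467. 297.] 0.1866 [ 0.587 -0.106] [ 0.555 -0.141] yaw -42.34
[ 66. 411. 562. 411.] 0.11 [0.631 0.142] [ 0.373 -0.14 ] yaw -42.37
[ 66. 411. 562. 411.] 0.1866 [0.639 0.045] [ 0.471 -0.14 ] yaw -42.37
[361.   1. 599. 293.] 0.11 [ 0.687 -0.202] [ 0.443 -0.211] yaw 2.08
[361.   1. 599. 293.] 0.1866 [ 0.676 -0.18 ] [ 0.516 -0.186] yaw 2.08
[130. 253. 360.   3.] 0.11 [0.679 0.005] [ 0.687 -0.202] yaw 2.11
[130. 253. 360.   3.] 0.1866 [ 0.671 -0.045] [ 0.676 -0.18 ] yaw 2.11
[512. 226. 428. 295.] 0.11 [ 0.524 -0.193] [ 0.522 -0.124] yaw 2.02
[512. 226. 428. 295.] 0.1866 [ 0.569 -0.174] [ 0.568 -0.129] yaw 2.02
[314.  64. 150. 243.] 0.11 [ 0.682 -0.163] [ 0.675 -0.011] yaw 2.57
[314.  64. 150. 243.] 0.1866 [ 0.672 -0.154] [ 0.668 -0.055] yaw 2.57
[334. 244. 336. 124.] 0.11 [ 0.593 -0.1  ] [ 0.648 -0.15 ] yaw -42.48
[334. 244. 336. 124.] 0.1866 [ 0.614 -0.113] [ 0.651 -0.146] yaw -42.48
[221. 242. 292. 170.] 0.11 [ 0.644 -0.046] [ 0.647 -0.113] yaw 2.30
[221. 242. 292. 170.] 0.1866 [ 0.648 -0.078] [ 0.649 -0.121] yaw 2.30
[489. 213. 396. 105.] 0.11 [ 0.542 -0.187] [ 0.633 -0.184] yaw 2.09
[489. 213. 396. 105.] 0.1866 [ 0.581 -0.17 ] [ 0.64  -0.168] yaw 2.09
[603. 258. 441.  51.] 0.11 [ 0.464 -0.226] [ 0.638 -0.22 ] yaw 2.09
[603. 258. 441.  51.] 0.1866 [ 0.53  -0.196] [ 0.644 -0.192] yaw 2.09
[274. 393. 139. 393.] 0.11 [0.534 0.012] [0.603 0.087] yaw -42.34
[274. 393. 139. 393.] 0.1866 [ 0.576 -0.04 ] [0.621 0.009] yaw -42.34
[489. 387. 364. 387.] 0.11 [ 0.43  -0.112] [ 0.493 -0.042] yaw -42.37
[489. 387. 364. 387.] 0.1866 [ 0.507 -0.121] [ 0.549 -0.075] yaw -42.37
```

Call:
play_rows(moves=[[[0,0,16,0,0,0.007],[0,0,20,0,0,0],[0,0,20,0,0,0],[0,0,20,0,0,0],[0,0,12.5,0,0,0]]])

```text
time_s: 21.1
position: [0.5945, -0.0843, 0.0542]
tcp_rot: [[0.735, -0.678, -0.002], [-0.678, -0.735, -0.001], [-0.0, 0.002, -1.0]]
force: [0.2, 0.5, -3.1]
opening: 0.205
grasp_force: 30.0
```

Call:
play_rows(moves=[[[0,0,0,0,0,0],[1,-4,0,0,0,0],[1,-4,0,0,0,0],[0.5,-3,0,0,0,0],[0,0,0,0,0,0]]])

```text
time_s: 21.6
position: [0.6058, -0.0779, 0.0565]
tcp_rot: [[0.735, -0.678, 0.002], [-0.678, -0.735, -0.003], [0.003, 0.0, -1.0]]
force: [0.2, -0.4, -2.6]
opening: 0.203
grasp_force: 30.0
```

```bash
python3 - <<'E'
from go import *
np.set_printoptions(precision=4,suppress=True)
s=bot.read_state();print(s['position'],s['tcp_rot'],s['opening'],s['force'],s['moment'],s['time_s'])
E
```

```text
[ 0.6058 -0.0779  0.0565] [[ 0.7354 -0.6776  0.0023]
 [-0.6776 -0.7354 -0.0026]
 [ 0.0035  0.0004 -1.    ]] 0.20295156519966173 [ 0.213  -0.3707 -2.5762] [ 0.046   0.1308 -0.0065] 21.6
```

Call:
play_rows(moves=[[[-1,-1,0,0,0,0],[-1,-1,0,0,0,0],[-0.7,-1,0,0,0,0],[-0.7,-1,0,0,0,0],[0,0,0,0,0,0]]])

```text
time_s: 22.1
position: [0.6045, -0.0736, 0.0557]
tcp_rot: [[0.735, -0.678, -0.001], [-0.678, -0.735, -0.003], [0.002, 0.003, -1.0]]
force: [-1.0, -2.5, -3.3]
opening: 0.206
grasp_force: 30.0
```

Call:
play_rows(moves=[[[0,-1,0,0,0,0],[0,-1,0,0,0,0],[0,0,0,0,0,0]]])

```text
time_s: 22.4
position: [0.605, -0.0736, 0.0555]
tcp_rot: [[0.735, -0.678, -0.003], [-0.678, -0.735, -0.005], [0.002, 0.005, -1.0]]
force: [-4.6, -7.0, -1.9]
opening: 0.207
grasp_force: 30.0
```

Call:
play_rows(moves=[[[0.8,-0.7,0,0,0,0],[0.8,-0.7,0,0,0,0],[0,0,0,0,0,0]]])

```text
time_s: 22.7
position: [0.607, -0.0735, 0.0553]
tcp_rot: [[0.735, -0.678, -0.003], [-0.678, -0.735, -0.005], [0.001, 0.005, -1.0]]
force: [-3.2, -7.0, -3.3]
opening: 0.206
grasp_force: 30.0
```

Call:
play_rows(moves=[[[0,-1,0,0,0,0],[0,0,0,0,0,0],[0,0,0,0,0,0]]])

```text
time_s: 23.0
position: [0.607, -0.0735, 0.0553]
tcp_rot: [[0.736, -0.677, -0.004], [-0.677, -0.736, -0.006], [0.001, 0.007, -1.0]]
force: [-4.7, -8.8, -2.6]
opening: 0.206
grasp_force: 30.0
```

```bash
python3 - <<'E'
from go import *
np.set_printoptions(precision=4,suppress=True)
I={n:bot.capture(n) for n in('wrist','scene')}
s=bot.read_state();print(s['position'],s['tcp_rot'],s['opening'],s['force'],s['moment'],s['time_s'])
z=s['position'][2]+.0324
for q,h in(('corner',.11),('square_corner',z),('leg_end_x',z)):
  for n,p in I.items():
    for r in bot.pinpoint(p,q)[:2]:print(q,n,round(r['confidence'],2),np.array(r['centre']),atz(p,r['centre'],h)[:2])
p=I['wrist']
L=cv2.createLineSegmentDetector().detect(cv2.cvtColor(p['image'],cv2.COLOR_BGR2GRAY))[0][:,0]
for l in L:
    if np.hypot(l[2]-l[0],l[3]-l[1])<90 or min(l[1],l[3])>250: continue
    for z in(.11,.099):
        a,b=atz(p,l[:2],z),atz(p,l[2:],z); d=b-a; an=np.degrees(np.arctan2(d[1],d[0]))
        print(l.round(),z,a[:2].round(3),b[:2].round(3),'yaw %.2f'%((an+45)%90-45))
cv2.imwrite('pics/f.png',np.hstack([cv2.resize(I['wrist']['image'][0:330,0:440],(400,300)),cv2.resize(I['scene']['image'][210:330,230:390],(400,300))]))
E
```

```text
[ 0.607  -0.0735  0.0553] [[ 0.7356 -0.6774 -0.0041]
 [-0.6774 -0.7356 -0.0056]
 [ 0.0008  0.0069 -1.    ]] 0.19847391317071966 [-4.7253 -9.2032 -3.284 ] [-1.4264  0.986  -0.0106] 23.1
corner wrist 0.74 [ 63.2 331.3] [0.6785 0.006 ]
corner scene 0.89 [288.7 302.7] [ 0.6745 -0.0082]
square_corner wrist 0.77 [ 98.1 306.5] [0.6771 0.0046]
square_corner scene 0.76 [290.7 311.6] [0.6874 0.0033]
square_corner scene 0.72 [437.6 212. ] [0.1938 0.2625]
leg_end_x wrist 0.93 [315.5  68.5] [ 0.6832 -0.1441]
leg_end_x scene 0.85 [317.3 266.5] [0.5299 0.0081]
leg_end_x scene 0.84 [406.9 233.9] [0.3117 0.2039]
[138. 247. 333.  33.] 0.11 [ 0.681 -0.047] [ 0.685 -0.153] yaw 2.12
[138. 247. 333.  33.] 0.099 [ 0.682 -0.04 ] [ 0.686 -0.155] yaw 2.12
[290.  94. 217. 169.] 0.11 [ 0.681 -0.13 ] [ 0.681 -0.092] yaw 0.28
[290.  94. 217. 169.] 0.099 [ 0.682 -0.13 ] [ 0.682 -0.089] yaw 0.28
[515.  -1. 640. 175.] 0.11 [ 0.652 -0.204] [ 0.572 -0.206] yaw 2.09
[515.  -1. 640. 175.] 0.099 [ 0.651 -0.21 ] [ 0.564 -0.213] yaw 2.09
[215. 250. 293. 169.] 0.11 [ 0.66  -0.068] [ 0.662 -0.113] yaw 2.45
[215. 250. 293. 169.] 0.099 [ 0.659 -0.063] [ 0.661 -0.111] yaw 2.45
[334. 242. 337. 124.] 0.11 [ 0.63  -0.105] [ 0.662 -0.135] yaw -42.87
[334. 242. 337. 124.] 0.099 [ 0.627 -0.103] [ 0.662 -0.136] yaw -42.87
[570. 242. 452.  97.] 0.11 [ 0.567 -0.174] [ 0.642 -0.171] yaw 2.08
[570. 242. 452.  97.] 0.099 [ 0.558 -0.177] [ 0.64  -0.174] yaw 2.08
[495. 300. 570. 242.] 0.11 [ 0.565 -0.137] [ 0.567 -0.173] yaw 2.11
[495. 300. 570. 242.] 0.099 [ 0.557 -0.138] [ 0.558 -0.177] yaw 2.11
[639.  86. 582.  -0.] 0.11 [ 0.6   -0.221] [ 0.637 -0.22 ] yaw 2.12
[639.  86. 582.  -0.] 0.099 [ 0.595 -0.229] [ 0.635 -0.227] yaw 2.12
```

View pics/f.png

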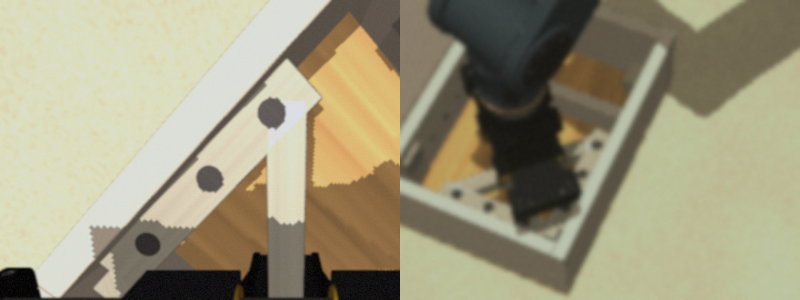

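The wrist view shows a thin dark strip between the bottom board and the leg (left crop, (190,145)). The x-contact is therefore not confirmed, so I push further towards the bottom board.

Call:
play_rows(moves=[[[0.75,-0.7,0,0,0,0],[0.75,-0.7,0,0,0,0],[0,0,0,0,0,0]]])

```text
time_s: 23.7
position: [0.6075, -0.0734, 0.0552]
tcp_rot: [[0.736, -0.677, -0.007], [-0.677, -0.736, -0.005], [-0.002, 0.009, -1.0]]
force: [-8.6, -10.0, -0.3]
opening: 0.201
grasp_force: 30.0
```

Call:
play_rows(moves=[[[0.75,-0.7,0,0,0,0],[0.75,-0.7,0,0,0,0],[0,0,0,0,0,0]]])

```text
time_s: 24.0
position: [0.6073, -0.0734, 0.0552]
tcp_rot: [[0.736, -0.677, -0.012], [-0.677, -0.736, -0.005], [-0.005, 0.012, -1.0]]
force: [-11.8, -9.8, 2.3]
opening: 0.204
grasp_force: 30.0
```

Call:
play_rows(moves=[[[0,0,0,0.006,0.003,0],[0,0,0,0.006,0.003,0],[0,0,0,0,0,0],[0,0,0,0,0,0]]])

```text
time_s: 24.4
position: [0.6078, -0.0732, 0.0548]
tcp_rot: [[0.736, -0.677, 0.002], [-0.677, -0.736, -0.0], [0.001, -0.001, -1.0]]
force: [-8.6, -9.4, 0.2]
opening: 0.205
grasp_force: 30.0
```

```bash
python3 - <<'E'
from go import *
np.set_printoptions(precision=4,suppress=True)
I={n:bot.capture(n) for n in('wrist','scene','side')}
s=bot.read_state();print(s['position'],s['tcp_rot'],s['opening'],s['force'],s['moment'],s['time_s'])
p=I['wrist']
L=cv2.createLineSegmentDetector().detect(cv2.cvtColor(p['image'],cv2.COLOR_BGR2GRAY))[0][:,0]
for l in L:
    if np.hypot(l[2]-l[0],l[3]-l[1])<60 or max(l[0],l[2])>350 or min(l[1],l[3])>270: continue
    for z in(.11,.099):
        a,b=atz(p,l[:2],z),atz(p,l[2:],z); d=b-a; an=np.degrees(np.arctan2(d[1],d[0]))
        print(l.round(),z,a[:2].round(4),b[:2].round(4),'yaw %.2f'%((an+45)%90-45))
a=cv2.resize(I['wrist']['image'][30:330,40:360],(400,375)); b=cv2.resize(I['scene']['image'][250:320,250:335],(400,330))
cv2.imwrite('pics/f2.png',np.hstack([a[:330],b]))
for q in('handle','cup','tub','microscope'):
  r=bot.pinpoint(I['scene'],q)[:1];print(q,r,atz(I['scene'],r[0]['centre'],0) if r else '')
E
```

```text
[ 0.6078 -0.0732  0.0548] [[ 0.7359 -0.6771  0.0016]
 [-0.6771 -0.7359 -0.0001]
 [ 0.0012 -0.001  -1.    ]] 0.20174518940223216 [-9.9562 -9.5117 -0.691 ] [-1.741   1.8678 -0.0995] 24.55
[139. 248. 322.  48.] 0.11 [ 0.681  -0.0467] [ 0.6847 -0.1474] yaw 2.09
[139. 248. 322.  48.] 0.099 [ 0.6822 -0.04  ] [ 0.6862 -0.149 ] yaw 2.09
[292.  95. 218. 169.] 0.11 [ 0.6808 -0.13  ] [ 0.6807 -0.0922] yaw 0.05
[292.  95. 218. 169.] 0.099 [ 0.6819 -0.1302] [ 0.6819 -0.0892] yaw 0.05
[220. 172. 158. 236.] 0.11 [ 0.6796 -0.0922] [ 0.6792 -0.0558] yaw 0.66
[220. 172. 158. 236.] 0.099 [ 0.6806 -0.0893] [ 0.6802 -0.0498] yaw 0.66
[294. 169. 294. 239.] 0.11 [ 0.6618 -0.1127] [ 0.6422 -0.0942] yaw -43.25
[294. 169. 294. 239.] 0.099 [ 0.6614 -0.1115] [ 0.6401 -0.0914] yaw -43.25
[334. 244. 337. 124.] 0.11 [ 0.63   -0.1044] [ 0.6628 -0.135 ] yaw -42.92
[334. 244. 337. 124.] 0.099 [ 0.6269 -0.1025] [ 0.6625 -0.1356] yaw -42.92
[215. 250. 293. 169.] 0.11 [ 0.6604 -0.0682] [ 0.6621 -0.1126] yaw 2.17
[215. 250. 293. 169.] 0.099 [ 0.6598 -0.0632] [ 0.6617 -0.1113] yaw 2.17
handle [{'centre': [243.2, 233.7], 'confidence': 0.38}] [ 0.4836 -0.2844  0.    ]
cup [{'centre': [344.8, 363.0], 'confidence': 0.71}] [0.7271 0.1876 0.    ]
tub [{'centre': [177.4, 242.2], 'confidence': 0.93}] [ 0.6046 -0.4608  0.    ]
microscope [{'centre': [447.5, 365.3], 'confidence': 0.7}] [0.6096 0.4444 0.    ]
```

View pics/f2.png

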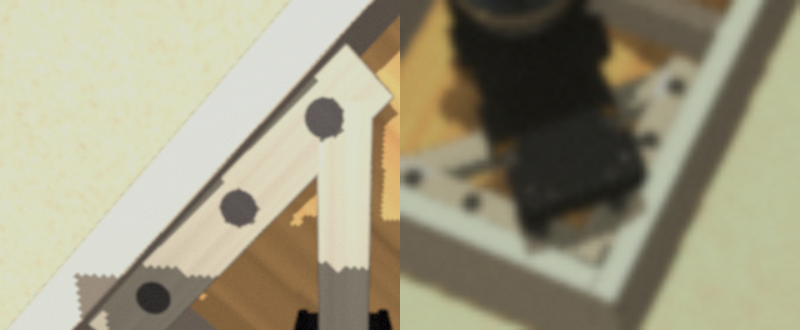

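```bash
python3 - <<'E'
from go import *
a,b=bot.capture('side'),bot.capture('scene')
X=np.array([.5345+.120*.036+.0095,-.226-.120,.285]);print('expect px',proj(a,X),proj(b,X))
for p in(a,b):print([(r['confidence'],r['centre']) for r in bot.pinpoint(p,'handle')[:2]])
s=bot.read_state();print(s['force'],s['tcp_rot'][2],s['grasp_force'])
E
```

```text
expect px [np.float64(433.81760293008756), np.float64(225.49045734588884)] [np.float64(195.42823451336125), np.float64(186.79686585323546)]
[(0.96, [429.6, 228.1])]
[]
[-9.07457441 -9.81397603 -0.37164197] [ 0.00122274 -0.00102358 -0.99999873] 30.007173120975494
```

The handle appears at side pixel (430,228), close to the (434,225) expected for a fully open door. The square is pressing about 9 N on each board and is level, so I hand in.

```bash
python3 -c "
from rig import bot
print(bot.hand_in())"
```

```text
the job is handed in; nothing more can be done
None
```

Handed in: the door is swung back to its stop, and the aluminium square is still gripped, level, and pressed into the glued corner at about 9 N against each board; the verdict wasn't shown.

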